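# Pop the battery pack from its charging dock and trap it

## Task

Press the eject key of the charging dock with one finger, while the other finger stands a little way off the front of the battery pack, so that the pack pops partly out and is trapped against that finger before it shoots off the open end of the dock. Do not pick the pack up, and leave the spool, the spare pack and the screwdriver alone. Finish holding like this: one finger keeping the key down, the other keeping the popped pack still on the dock.

Things in the scene. Friction and masses are not known exactly. Their poses are not given: they have to be found in the camera images.
- dock: Grey plastic charging dock, fixed to the bench, 98 mm long x 46 wide. Origin on the bench; x points the way the pack pops, y across, z up. Rear block with the key: x -58 to -22, top 28 mm above the bench. Channel for the pack: x -22 to +40, 32 wide, floor 20 mm above the bench, side wall tops at 27 mm (a fingertip 28 mm or more above the bench clears them).
- dock_exit (a point): Middle of the channel floor's open front end, at dock x +40 mm, 20 mm above the bench. The pack, let go, shoots off here and drops to the bench within about a quarter of a second of the release.
- key (a joint): Travel of the black eject key on the dock's rear block, m: 0 up, 0.008 fully down; it moves straight down and springs back. The catch lets the pack go at about 0.005. The spring resists with 4 N at the top and 7 N at the bottom; the catch's friction adds up to 6 N before the release.
- key_top (a point): Centre of the top of the eject key; the key is 20 mm (along the dock's x) x 22 mm, at dock x -40 mm, y 0. Its top is 40 mm above the bench when up, 32 mm when fully down. Axes as the dock's.
- catch (a point): Steel catch in the channel just in front of the seated pack: this point is the middle of its top, dock x +19 mm; 4 mm long, 14 wide, standing 4.5 mm above the floor. It moves down with the key and lets the pack go; if the key is let go it rises again under the pack.
- pusher_face (a point): Middle of the steel spring plate behind the pack, 20 mm wide, 3 thick, from 23 to 39 mm above the bench; dock x -20 mm at the start. It pushes the pack towards dock +x with 5.5 N, falling by 0.05 N per mm, over 48 mm of travel.
- pack: Black battery pack in the channel, 36 mm (x) x 30 x 26 high, about 80 g, with four brass contacts and a blank label on top. Origin: centre of its underside, at dock x -1 mm when seated, 20 mm above the bench, so its top is at 46 mm; axes as the dock's. Properly popped and trapped it has moved 8 to 30 mm along dock x, best about 18.
- pack_front (a point): Centre of the pack's front face (the end towards the dock's open end), 18 mm ahead of its origin, 13 mm above its underside. Seated: at dock x +17 mm, 57 mm ahead of the key's centre.
- spool: Bystander: solder spool with white flanges, 56 mm diameter x 32 mm high, standing flat. Origin: centre of its underside.
- spare: Bystander: spare battery pack like the one in the dock, lying on the bench. Origin: centre of its underside.
- driver: Bystander: screwdriver lying on the bench, 170 mm long, orange handle 26 mm thick. Its x runs from handle to tip.
There are look-alikes about, which are no part of the job. What is shaped like the pack but green is not meant.

How it is judged:
By the outcome, as a careful person would: the job done as asked, in the order asked, and still so for the second after the job is handed in, while the arm keeps its last pose, push and grip.
It also fails if it takes over 29 s, if anything falls off the work surface, if the arm or the gripper's body presses on something with over 40 N, if the wrist force passes 120 N, or if a joint passes its speed limit or range.

## Robot

A 6-joint arm with a two-finger parallel gripper is mounted at the origin on the work surface. World frame = base frame: x ahead of the robot, y to its left, z up, the work surface at z = 0. Lengths are in m, angles in rad, forces in N, time in s.
With the tool pointing down it reaches from about 0.35 to 0.975 m from the base axis. Payload 4.9 kg.
Tool frame: the origin (TCP) lies midway between the tips of the shut fingers; the grasp point (between the pads) lies 19 mm behind it; z points along the fingers, y is the line along which they close (so a half turn about z gives the same grasp; the last joint's range is limited). The gripper opens to 85 mm and grips with 20 to 120 N. Pads are 22 mm wide; open, the fingers measure 114 mm over their backs; the gripper's body (76 mm by 85 mm) begins 54 mm behind the grasp point. The pads swing forward as they close: fully open they stand 13 mm farther back than shut.
Start: joints at [-1.36, 0.053, 1.613, -0, 1.476, -0.119], TCP at [0.202, -0.591, 0.204] pointing down, gripper open.
Joint ranges: [-3.01, 3.01], [-1.01, 2.22], [0.06, 2.58], [-1.02, 4.17], [0.09, 2.62], [-3.14, 3.14]. Speed limits (rad/s): [2.57, 2.57, 3.14, 3.14, 3.14, 3.14].

## Interface

Orientations are given as a rotation vector (axis times angle).
In Python, from station import ctrl gives the robot as it stands. The module is installed in compiled form; this text tells all that it offers.
- The arm moves only by the shell command python3 -m handwheel 'ROWS' [OPENING] [FORCE]. ROWS is JSON, a list of rows, each a list of 2 entries, a list of its own where there are three numbers: the shift along the tool's x, y, z in cm, then the turn, a rotation vector about the tool's x, y, z in rad. In form: [[[tx, ty, tz], [ax, ay, az]], ...]. A call has 1 to 5 rows; each row is the pose to reach, as a shift and turn from the pose commanded when the call began, along the tool's axes at that moment; what a row does not reach only later rows make up. A row lasts 1/8 s, in which the tool goes at most 62.5 mm and 10.7 degrees, less where a joint would pass 70% of its speed; a pose out of reach is approached as far as the arm can. A call with a gripper value outside its range is refused whole. OPENING is the gripper's target within -1 to 1 (shut at 1, half-way at 0, fully open at -1), set as the call begins (- or left out, the last holds). The fingers move at their own pace and stop on an object; FORCE is the grip in N (left out, the last holds). Time passes only in rows, so rows that repeat a pose let the fingers close. It gives the time, the measured TCP pose, the force, the opening and the grip force at its end, in the units of the state.
- ctrl.get_obs(): the state, without advancing time (a new reading comes with each control period).
- ctrl.get_image(name): name is "scene" or "side" or "wrist"; returns the picture (420x560x3 uint8, blue, green, red); there is no depth.
- ctrl.calibration(name): a dict with "fx", "fy", "cx", "cy" (pixels), "R" (3x3) and "t" (3): a world point X has camera coordinates R X + t. Camera axes: x right, y down, z forward; pixel columns grow to the right and rows downward; lengths in m; the calibration is good to about 2 mm. A picture is of the moment at which its call begins: read the wrist's pose just before it. calibration takes no time and is no camera call; for the wrist camera it gives the pose at the moment of the call.
- ctrl.finish_job(): hands the job in; it is judged then, once.
Trained networks look in the newest picture that a camera, given by its name, has taken for a name from the list of things; names that differ only in an ending like _2 or _b are one class to them, and where a whole thing is asked for, a point or a joint stands for the part that bears it (a point fixed in the world has none). Each returns a list of dicts, best first, with "score" (0 to 1); they miss things now and then, are a little off and sometimes report something else, mostly with a low value. They report only what shows in the picture. A call takes as long as a camera call. They do not tell look-alikes from the thing itself.
- ctrl.look_for(camera, query): "position" ([column, row] in pixels, amid what is visible of it).
- ctrl.landmark_of(camera, query): "position" ([column, row] in pixels: a listed point, or the origin of a listed thing).
The state is a dict: "t": time; "q": joint angles; "dq": joint speeds; "effort": joint torques, N m; "tool_pos": TCP position; "tool_rot": TCP orientation; "contact_force": force on the tool from outside, world axes, zero at the start; "wrist_torque": the same for the moment, N m; "opening": finger opening in m; "grip_force": force on a finger pad.
Only numpy, scipy, OpenCV 4.12 (cv2) and the standard library are available. Lean on these libraries where they do the work, as an engineer would, in place of code of your own. Each camera call takes 0.05 s, during which the arm holds its last target. There are 200 camera calls.

## Working session

There is one attempt and no reset: what is moved stays moved. The work goes in short steps, Python scripts to look and compute and a shell command to move; the robot and the scene stay as the last step left them, time stands still between calls to the robot, and variables do not carry over. Pictures are saved under pics/ and viewed, at most 10 in all, crops included, and the job is handed in when it is done.

```bash
mkdir -p pics
cat > h.py <<'E'
import numpy as np, cv2
from station import ctrl
from scipy.spatial.transform import Rotation as Ro
def snap(c,fn=None):
    cal=ctrl.calibration(c); im=np.array(ctrl.get_image(c))
    if fn: cv2.imwrite('pics/'+fn,im)
    return cal,im
def onz(cal,p,z):
    R=np.array(cal['R']);t=np.array(cal['t'])
    d=R.T@np.array([(p[0]-cal['cx'])/cal['fx'],(p[1]-cal['cy'])/cal['fy'],1]); o=-R.T@t
    return o+d*(z-o[2])/d[2]
def proj(cal,X):
    c=np.array(cal['R'])@np.array(X)+np.array(cal['t']); return [cal['fx']*c[0]/c[2]+cal['cx'],cal['fy']*c[1]/c[2]+cal['cy']]
E
python3 - <<'E'
from h import *
ims=[]
Z={'key_top':.04,'pack_front':.033,'pack':.02,'catch':.0245,'dock_exit':.02,'dock':0,'spare':0,'spool':0,'driver':0}
for c in ['scene','side','wrist']:
    cal,im=snap(c,c+'0.png')
    print(c,(-np.array(cal['R']).T@np.array(cal['t'])).round(3))
    for q,z in Z.items():
        if c=='wrist' and q not in('key_top','dock'): continue
        for d in ctrl.landmark_of(c,q)[:3]: print(q,round(d['score'],2),np.round(d['position'],1),onz(cal,d['position'],z).round(4))
o=ctrl.get_obs(); print(o['t'],o['opening'],o['tool_rot'],o['contact_force'])
E
```

```text
scene [1.015 0.272 0.594]
key_top 0.6 [270.6 220.1] [0.5772 0.0303 0.04  ]
key_top 0.57 [226.6 218.5] [ 0.6024 -0.0264  0.04  ]
pack_front 0.98 [358.  226.6] [0.5272 0.1427 0.033 ]
pack_front 0.57 [270.9 220. ] [0.5713 0.0275 0.033 ]
pack 0.67 [256.  220.3] [0.5713 0.0028 0.02  ]
pack 0.63 [362.8 225.2] [0.5103 0.1449 0.02  ]
catch 0.51 [270.1 222. ] [0.5686 0.0246 0.0245]
dock_exit 0.61 [287.7 219.9] [0.5499 0.0436 0.02  ]
dock 0.7 [258.6 228.3] [0.5681 0.0045 0.    ]
spare 0.7 [287.1 172.1] [ 0.4394 -0.0125  0.    ]
spare 0.32 [271.8 217.8] [0.5407 0.0122 0.    ]
spool 0.71 [240.9 176.1] [ 0.482  -0.0754  0.    ]
spool 0.54 [269.8 215.8] [0.5384 0.0076 0.    ]
driver 0.7 [271.5 287.9] [0.6538 0.0711 0.    ]
side [ 0.372 -0.562  0.647]
key_top 0.49 [252.7 284. ] [ 0.4817 -0.1022  0.04  ]
key_top 0.48 [309.  230.7] [ 0.5954 -0.0317  0.04  ]
pack_front 0.87 [280.5 215.5] [0.5666 0.0218 0.033 ]
pack_front 0.68 [228.7 194.1] [0.5005 0.1004 0.033 ]
pack 0.85 [219.8 197.7] [0.4863 0.1107 0.02  ]
pack 0.75 [290.1 227.6] [0.5763 0.0026 0.02  ]
dock_exit 0.65 [269.1 217.5] [0.5514 0.0361 0.02  ]
dock 0.71 [287.5 236.9] [0.5716 0.002  0.    ]
spare 0.96 [209.2 262.2] [ 0.4367 -0.0074  0.    ]
spare 0.19 [270.2 214. ] [0.5616 0.0626 0.    ]
spool 0.66 [251.7 285. ] [ 0.487  -0.0732  0.    ]
driver 0.72 [322.2 197.5] [0.6616 0.0709 0.    ]
driver 0.57 [252.2 285.5] [ 0.4874 -0.0744  0.    ]
wrist [ 0.267 -0.569  0.373]
1.15 0.08553031708627393 [3.09894826e+00 5.15800204e-01 1.86245241e-06] [-0.42068245  0.41364499  0.80265912]
```

View pics/scene0.png

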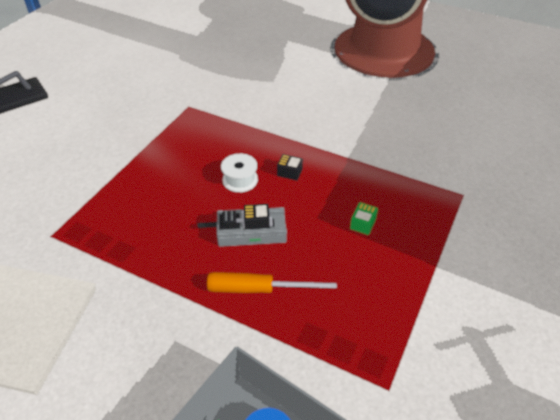

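View pics/side0.png

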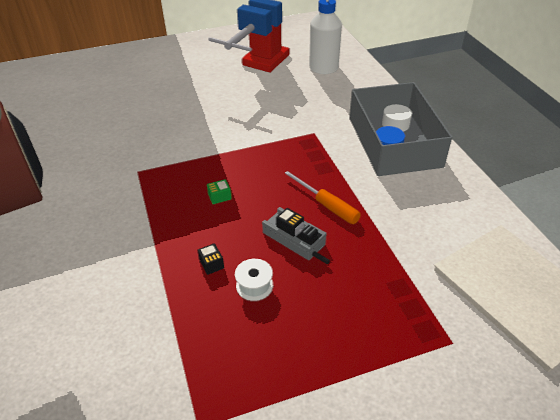

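The scene picture shows the grey dock at (252,225), with the black pack in it at (257,215) and the key at (232,218). The other pack-shaped things are the spare lying on the mat at (290,167) and a green one at (365,218). The pack I want is the black one in the dock at (257,215), because it sits in the channel just ahead of the key. I'll confirm that in an enlarged crop.

```bash
python3 - <<'E'
import cv2,numpy as np
a=cv2.imread('pics/scene0.png')[185:265,190:310];b=cv2.imread('pics/side0.png')[190:270,240:360]
cv2.imwrite('pics/crop1.png',np.hstack([cv2.resize(i,(400,267),interpolation=3) for i in(a,b)]))
E
cat >> h.py <<'E'
def go(target,fwd,tilt=0):
    """tool-frame row (cm, rad) taking TCP to target, pointing down, tool -y along fwd (world xy)"""
    o=ctrl.get_obs(); R0=Ro.from_rotvec(o['tool_rot']).as_matrix()
    y=-np.array([fwd[0],fwd[1],0])/np.hypot(*fwd[:2]); z=np.array([0,0,-1.]); R=np.c_[np.cross(y,z),y,z]
    s=R0.T@(np.array(target)-o['tool_pos'])*100
    print('row',s.round(2),Ro.from_matrix(R0.T@R).as_rotvec().round(4),'t',round(o['t'],2),'tcp',np.round(o['tool_pos'],4),'open',round(o['opening'],4),'F',np.round(o['contact_force'],1),'grip',o['grip_force'])
E
python3 -c "
from h import *
go([.574,.006,.17],[-.57,.82])"
```

```text
row [ 54.5  -44.47   3.44] [ 0.      0.     -0.2776] t 1.15 tcp [ 0.2024 -0.5913  0.2044] open 0.0855 F [-0.4  0.4  0.8] grip 0.0
```

View pics/crop1.png

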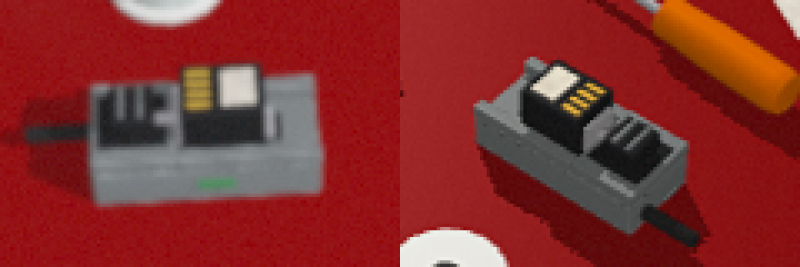

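The crop confirms it: the black pack with brass contacts and a label sits in the grey dock. The ribbed key is behind it, on the cable side, and the open end points to the right in the scene view. I'll move above it, opening about 68 mm.

```bash
python3 -m handwheel '[[[54.5,-44.5,3.4],[0,0,0]],[[54.5,-44.5,3.4],[0,0,0]],[[54.5,-44.5,3.4],[0,0,0]],[[54.5,-44.5,3.4],[0,0,0]],[[54.5,-44.5,3.4],[0,0,0]]]' -0.6 60
python3 -c "
from h import *
go([.574,.006,.17],[-.57,.82])"
```

```text
t: 1.78
tool_pos: [0.368, -0.3245, 0.1895]
tool_rot: [3.098, 0.515, 0.001]
contact_force: [0.3, 0.4, -0.0]
opening: 0.0682
grip_force: 0.0
row [ 30.18 -24.62   1.94] [ 0.0009 -0.0004 -0.2781] t 1.77 tcp [ 0.368  -0.3245  0.1895] open 0.0682 F [ 0.3  0.4 -0. ] grip 0.0
```

```bash
python3 -m handwheel '[[[30.2,-24.6,1.9],[0,0,-0.278]],[[30.2,-24.6,1.9],[0,0,-0.278]],[[30.2,-24.6,1.9],[0,0,-0.278]],[[30.2,-24.6,1.9],[0,0,-0.278]],[[30.2,-24.6,1.9],[0,0,-0.278]]]' >/dev/null
python3 -c "
from h import *
go([.574,.006,.17],[-.57,.82])"
```

```text
row [ 7.08 -3.05  0.45] [ 0.0011 -0.0006  0.0006] t 2.4 tcp [ 0.5333 -0.0594  0.1744] open 0.0685 F [ 0.9 -0.2 -0.2] grip 0.0
```

```bash
python3 -m handwheel '[[[7.0,-3.0,0.4],[0,0,0]],[[7.0,-3.0,0.4],[0,0,0]],[[7.0,-3.0,0.4],[0,0,0]],[[7.0,-3.0,0.4],[0,0,0]]]' >/dev/null
python3 - <<'E'
from h import *
go([.574,.006,.17],[-.57,.82])
Z={'key_top':.04,'pack_front':.033,'pack':.02,'catch':.0245,'dock_exit':.02,'dock':0,'pusher_face':.031}
for c in ['wrist','side']:
    cal,im=snap(c,c+'1.png')
    for q,z in Z.items():
        for d in ctrl.landmark_of(c,q)[:2]: print(c,q,round(d['score'],2),np.round(d['position'],1),onz(cal,d['position'],z).round(4))
E
```

```text
row [ 0.37 -0.22  0.02] [ 0.0003  0.0004 -0.001 ] t 2.9 tcp [0.5722 0.0021 0.1702] open 0.0681 F [ 0.2 -0.2 -1. ] grip 0.0
wrist key_top 0.64 [318.7 191.8] [ 0.5949 -0.0282  0.04  ]
wrist pack_front 0.86 [142.  162.5] [0.5182 0.1309 0.033 ]
wrist pack_front 0.85 [260.8 184.7] [0.5667 0.0224 0.033 ]
wrist pack 0.6 [136.1 175.4] [0.4981 0.1335 0.02  ]
wrist pack 0.58 [274.2 186.2] [0.5708 0.0091 0.02  ]
wrist catch 0.65 [225.3 281.7] [ 0.4491 -0.0074  0.0245]
wrist catch 0.61 [262.2 184.1] [0.5663 0.021  0.0245]
wrist dock_exit 0.58 [239.2 181.5] [0.554 0.042 0.02 ]
wrist dock_exit 0.29 [318.2 192.6] [ 0.5916 -0.0329  0.02  ]
wrist dock 0.98 [276.7 181.6] [0.573  0.0077 0.    ]
wrist pusher_face 0.41 [294.7 189.8] [ 0.5816 -0.009   0.031 ]
wrist pusher_face 0.17 [277.2 180.3] [0.5795 0.0112 0.031 ]
side key_top 0.63 [309.6 228.4] [ 0.5981 -0.0274  0.04  ]
side pack_front 0.91 [229.3 193.8] [0.5017 0.1007 0.033 ]
side pack_front 0.74 [280.1 218.8] [0.5635 0.0149 0.033 ]
side pack 0.94 [289.5 230. ] [ 0.5736 -0.0022  0.02  ]
side pack 0.83 [221.6 197.4] [0.4895 0.1104 0.02  ]
side dock_exit 0.67 [269.4 216.5] [0.5526 0.0382 0.02  ]
side dock 0.84 [292.5 236.6] [ 5.796e-01 -1.000e-04  0.000e+00]
side dock 0.71 [210. 265.] [ 0.4365 -0.0135  0.    ]
side pusher_face 0.42 [300.1 227.7] [ 0.5877 -0.0129  0.031 ]
side pusher_face 0.31 [291.3 228.3] [ 0.574  -0.0094  0.031 ]
```

View pics/wrist1.png

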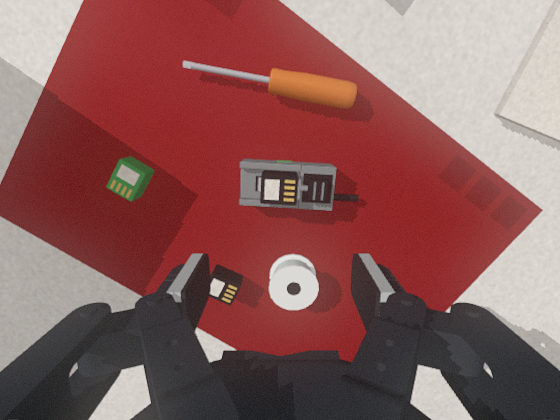

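Wrist view: dock at (287,185), pack at (278,187), key at (318,189) and the cable to the right. The front end is on the left, so tool −y is indeed dock +x. Next I'll fit the dock's pose to all the detections plus its corners.

```bash
cat >> h.py <<'E'
from scipy.optimize import least_squares
P={'key_top':(-.04,0,.04),'pack_front':(.017,0,.033),'pack':(-.001,0,.02),'catch':(.019,0,.0245),'dock_exit':(.04,0,.02),'dock':(0,0,0),'pusher_face':(-.02,0,.031),
 'rr':(-.058,-.023,.028),'rl':(-.058,.023,.028),'fr':(.04,-.023,.027),'fl':(.04,.023,.027)}
def fit(obs,g=(.575,.0,2.18)):
    def w(p,X): c,s=np.cos(p[2]),np.sin(p[2]); return [p[0]+c*X[0]-s*X[1],p[1]+s*X[0]+c*X[1],X[2]]
    f=lambda p:np.ravel([(np.array(proj(c,w(p,P[q])))-uv) for c,q,uv in obs])
    r=least_squares(f,g,loss='soft_l1',x_scale=(.01,.01,.1))
    for (c,q,uv),e in zip(obs,f(r.x).reshape(-1,2)): print(q,e.round(1),end='; ')
    print('\npose',r.x.round(4)); return r.x
E
python3 - <<'E'
from h import *
w=ctrl.calibration('wrist');s=ctrl.calibration('side');c=ctrl.calibration('scene')
W=[('key_top',(318.7,191.8)),('pack_front',(260.8,184.7)),('catch',(262.2,184.1)),('dock_exit',(239.2,181.5)),('dock',(276.7,181.6)),('rr',(335,165)),('rl',(334,210)),('fr',(241,160)),('fl',(240,204))]
# image left=+x dock; which side y: project test
im=cv2.imread('pics/wrist1.png')
for sw in (0,1):
    W2=[({'rr':'rl','rl':'rr','fr':'fl','fl':'fr'}.get(q,q) if sw else q,u) for q,u in W]
    fit([(w,q,u) for q,u in W2])
S=[('key_top',(309.3,229.5)),('pack_front',(280.3,217)),('pack',(289.8,228.8)),('dock_exit',(269.2,217)),('dock',(290,236.7))]
C=[('key_top',(226.6,218.5)),('pack',(256,220.3)),('dock',(258.6,228.3)),('dock_exit',(287.7,219.9)),('catch',(270.1,222))]
fit([(s,q,u) for q,u in S]);fit([(c,q,u) for q,u in C])
E
```

```text
key_top [ 0.1 -1.9]; pack_front [0.7 0.6]; catch [-2.1 -0.5]; dock_exit [1.1 0.1]; dock [ 1.9 -1.4]; rr [2.3 1. ]; rl [-1.4 -0.1]; fr [-1.1  0.4]; fl [-1.   0.6]; 
pose [0.5759 0.0083 2.1243]
key_top [-0.1 -0.7]; pack_front [0.6 1.2]; catch [-2.3  0.1]; dock_exit [0.9 0.5]; dock [ 1.7 -0.7]; rl [-2.9 46.1]; rr [  3.2 -42.7]; fl [-2.4 44.9]; fr [ -0.  -43.2]; 
pose [0.5752 0.008  2.1148]
key_top [0.3 0.3]; pack_front [0.3 0.7]; pack [-0.3 -0.8]; dock_exit [0.4 0.4]; dock [-1.  -0.6]; 
pose [0.5746 0.0029 2.1622]
key_top [ 2.  -1.4]; pack [0.6 2.9]; dock [-0.8  3.9]; dock_exit [-3.1 -0.1]; catch [ 0.1 -2.5]; 
pose [0.5753 0.0071 2.1986]
```

```bash
python3 -c "
from h import *
go([.575,.008,.065],[np.cos(2.125),np.sin(2.125)])"
```

```text
row [ 0.46 -0.25 10.51] [-0.      0.      0.0537] t 3.7 tcp [0.5727 0.0033 0.1701] open 0.0684 F [ 0.8 -0.3 -0.1] grip 0.0
```

```bash
python3 -m handwheel '[[[0.46,-0.25,5],[0,0,0.054]],[[0.46,-0.25,10.5],[0,0,0.054]],[[0.46,-0.25,10.5],[0,0,0.054]],[[0.46,-0.25,10.5],[0,0,0.054]],[[0.46,-0.25,10.5],[0,0,0.054]]]' >/dev/null
python3 - <<'E'
from h import *
go([.575,.008,.065],[np.cos(2.125),np.sin(2.125)])
ims=[]
for c in ['wrist','side']:
    cal,im=snap(c,c+'2.png')
    for q in ['key_top','pack_front','pack','catch','dock_exit','dock']:
        for d in ctrl.landmark_of(c,q)[:1]: print(c,q,round(d['score'],2),np.round(d['position'],1),onz(cal,d['position'],P[q][2]).round(4))
E
```

```text
row [-0.19 -0.16  0.35] [ 0.0034 -0.0043 -0.0004] t 4.33 tcp [0.5774 0.0077 0.0686] open 0.0681 F [ 0.3 -0.6 -0.1] grip 0.0
wrist key_top 0.71 [341.9 231.6] [ 0.5966 -0.0295  0.04  ]
wrist pack_front 0.78 [253.3 226.2] [0.566  0.0228 0.033 ]
wrist pack 0.93 [ 83.6 215.3] [0.5033 0.1315 0.02  ]
wrist catch 0.69 [250.9 221.6] [0.5652 0.0252 0.0245]
wrist dock_exit 0.82 [225.9 222. ] [0.5537 0.0403 0.02  ]
wrist dock 0.59 [279.3 213.8] [0.5749 0.007  0.    ]
side key_top 0.48 [310.9 230.4] [ 0.5984 -0.0321  0.04  ]
side pack_front 0.98 [280.7 215.5] [0.5669 0.0217 0.033 ]
side pack 0.83 [219.9 197.7] [0.4865 0.1106 0.02  ]
side dock_exit 0.61 [268.5 215.3] [0.5521 0.0414 0.02  ]
side dock 0.63 [294.1 234.2] [0.5839 0.0041 0.    ]
```

View pics/wrist2.png

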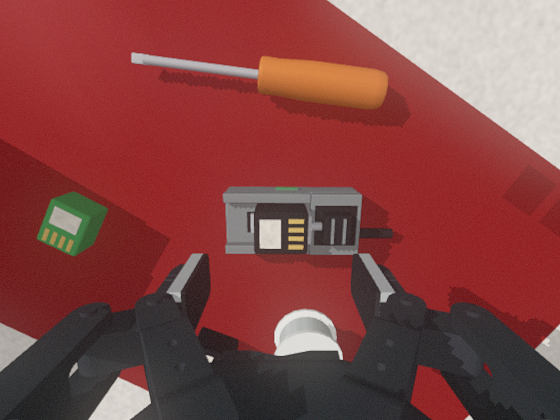

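```bash
python3 - <<'E'
from h import *
o=ctrl.get_obs();w=ctrl.calibration('wrist')
W=[('key_top',(341.9,231.6)),('pack_front',(253.3,226.2)),('catch',(250.9,221.6)),('dock_exit',(225.9,222)),('dock',(279.3,213.8)),('rr',(360,190)),('rl',(358,253)),('fr',(225,189)),('fl',(226,253))]
p=fit([(w,q,u) for q,u in W])
fwd=[np.cos(p[2]),np.sin(p[2])]
R=Ro.from_rotvec(o['tool_rot']).as_matrix()
for b in (0,.004,.008,.012):
  print(b,[np.round(proj(w,R@np.array([x,y,-b])+o['tool_pos'])) .tolist() for x in(-.011,.011) for y in(-.034,.034,.0485)])
for x,z in((.001,.065),(.001,.05)):
  go([p[0]+x*fwd[0],p[1]+x*fwd[1],z],fwd)
E
python3 -c "
import cv2;a=cv2.imread('pics/wrist2.png')[180:310,150:430];cv2.imwrite('pics/crop2.png',cv2.resize(a,None,fx=2.8,fy=2.8,interpolation=3))"
```

```text
key_top [-2.4 -2.6]; pack_front [ 1.2 -0.2]; catch [1.8 0.5]; dock_exit [-1.6 -1.7]; dock [ 0.1 -1.6]; rr [4.4 1.1]; rl [1.9 0.4]; fr [-4.3  2.4]; fl [-1.7  0.5]; 
pose [0.5741 0.0085 2.1314]
0 [[223.0, 260.0], [338.0, 260.0], [362.0, 260.0], [222.0, 225.0], [340.0, 225.0], [365.0, 225.0]]
0.004 [[222.0, 263.0], [339.0, 263.0], [364.0, 263.0], [220.0, 227.0], [341.0, 228.0], [367.0, 228.0]]
0.008 [[221.0, 266.0], [340.0, 266.0], [366.0, 266.0], [219.0, 230.0], [342.0, 230.0], [369.0, 230.0]]
0.012 [[220.0, 269.0], [342.0, 270.0], [367.0, 270.0], [218.0, 232.0], [344.0, 232.0], [371.0, 232.0]]
row [-0.05 -0.19 -0.  ] [-0.0002  0.0002 -0.0069] t 5.03 tcp [0.5749 0.008  0.065 ] open 0.0681 F [ 0.6  0.2 -0.6] grip 0.0
row [-0.05 -0.19  1.5 ] [-0.0002  0.0002 -0.0069] t 5.03 tcp [0.5749 0.008  0.065 ] open 0.0681 F [ 0.6  0.2 -0.6] grip 0.0
```

View pics/crop2.png

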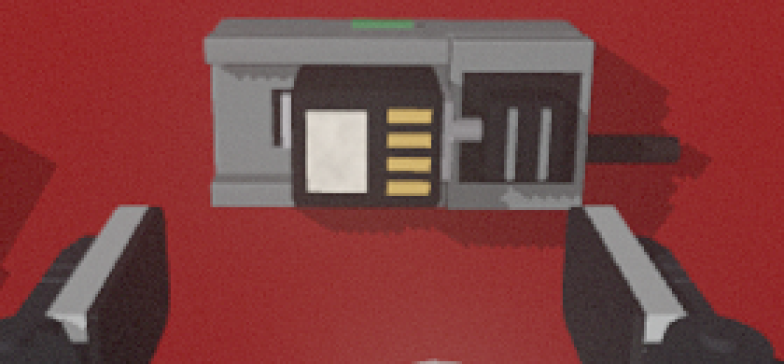

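Run:
```python
from h import *
o=ctrl.get_obs()
cal,im=snap('side')
R=Ro.from_rotvec(o['tool_rot']).as_matrix()
im=np.array(im)[120:270,210:400]; im=cv2.resize(im,None,fx=4,fy=4,interpolation=3)
for b,c in((0,(0,255,255)),(.012,(0,255,0)),(.035,(255,0,255))):
  for y in(-.034,.034):
    a=[tuple(int(v) for v in (np.array(proj(cal,R@np.array([x,y,-b])+o['tool_pos']))-[210,120])*4) for x in(-.011,.011)]
    cv2.line(im,a[0],a[1],c,1)
cv2.imwrite('pics/side3.png',im)
```

```text
(no output)
```

View pics/side3.png

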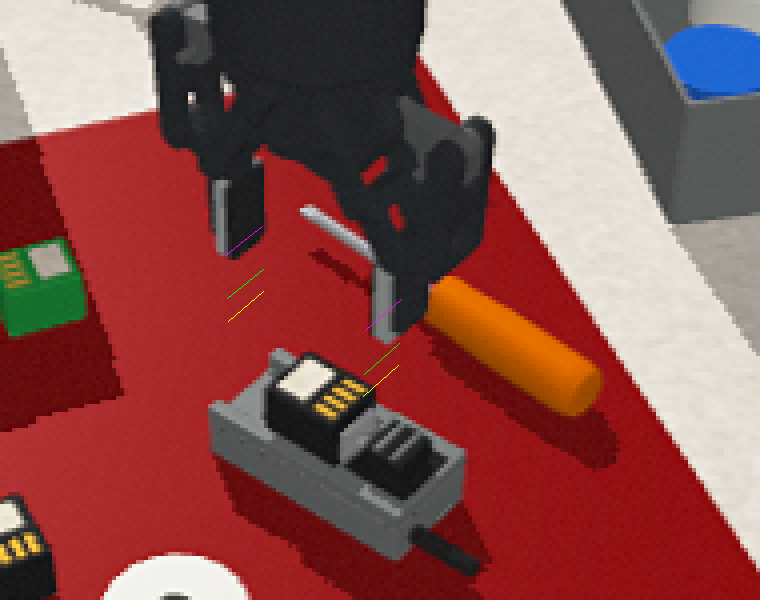

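The overlay shows the fingertips about 33 mm behind the TCP point, matching the magenta lines at (245,241) and (383,314), and they line up along the dock. I'll open slightly to 71 mm and go down to just above the key.

```bash
python3 -m handwheel '[[[0,0,2],[0,0,0]],[[0,0,4],[0,0,0]],[[0,0,4.6],[0,0,0]],[[0,0,4.6],[0,0,0]],[[0,0,4.6],[0,0,0]]]' -0.66
python3 - <<'E'
from h import *
o=ctrl.get_obs()
go([.575,.007,.005],[np.cos(2.128),np.sin(2.128)])
w,im=snap('wrist'); s,im2=snap('side')
R=Ro.from_rotvec(o['tool_rot']).as_matrix()
for q in ('key_top','pack_front','dock_exit'):
  for cal,c in ((w,'wrist'),(s,'side')):
    d=ctrl.landmark_of(c,q)[:1]
    if d: X=onz(cal,d[0]['position'],P[q][2]); print(c,q,round(d[0]['score'],2),'tool frame mm',(R.T@(X-o['tool_pos'])*1000).round(1))
a=cv2.resize(im[150:300,160:400],(400,250),interpolation=3); b=cv2.resize(im2[150:275,220:420],(400,250),interpolation=3)
cv2.imwrite('pics/both4.png',np.hstack([a,b]))
E
```

```text
t: 5.7
tool_pos: [0.5756, 0.0079, 0.0196]
tool_rot: [3.021, 0.859, 0.002]
contact_force: [0.2, 1.0, 0.5]
opening: 0.0712
grip_force: 0.0
row [-0.1   0.04  1.46] [ 0.0007 -0.0008 -0.0034] t 5.7 tcp [0.5756 0.0079 0.0196] open 0.0712 F [0.2 1.  0.5] grip 0.0
wrist key_top 0.64 tool frame mm [ -2.2  41.1 -20.3]
side key_top 0.51 tool frame mm [ -2.   45.9 -20.3]
wrist pack_front 0.71 tool frame mm [ -0.3 -14.9 -13.4]
side pack_front 0.62 tool frame mm [-10.7 -11.  -13.4]
wrist dock_exit 0.64 tool frame mm [  0.1 -39.9  -0.4]
side dock_exit 0.87 tool frame mm [ -3.1 -35.7  -0.4]
```

View pics/both4.png

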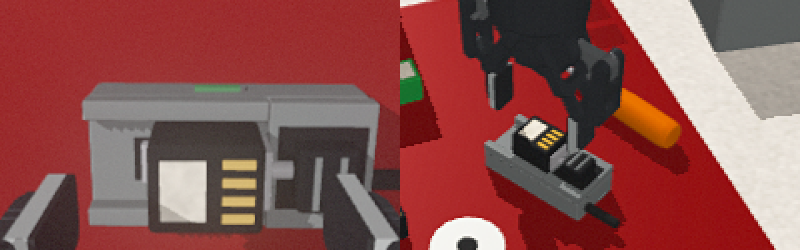

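The left half (wrist) shows the rear finger over the key at about (345,200) and the front finger ahead of the pack at about (60,200). The right half agrees. A 2 mm shift towards the rear centres both fingers. Next I'll come down close to the key top.

```bash
python3 -m handwheel '[[[-0.1,0.2,0],[0,0,0]],[[-0.1,0.2,0.6],[0,0,0]],[[-0.1,0.2,1.0],[0,0,0]],[[-0.1,0.2,1.0],[0,0,0]]]'
```

```text
t: 6.6
tool_pos: [0.5746, 0.0058, 0.0082]
tool_rot: [-3.021, -0.859, 0.002]
contact_force: [-0.9, -0.2, -0.7]
opening: 0.071
grip_force: 0.0
```

```bash
python3 -m handwheel '[[[0,0,0.2],[0,0,0]],[[0,0,0.4],[0,0,0]],[[0,0,0.4],[0,0,0]]]'
```

```text
t: 6.98
tool_pos: [0.5754, 0.0057, 0.0052]
tool_rot: [3.022, 0.859, 0.0]
contact_force: [-0.4, -0.0, -0.9]
opening: 0.0709
grip_force: 0.0
```

```bash
python3 -m handwheel '[[[0,0,0.15],[0,0,0]],[[0,0,0.3],[0,0,0]],[[0,0,0.3],[0,0,0]]]'
```

```text
t: 7.35
tool_pos: [0.5755, 0.0057, 0.003]
tool_rot: [3.022, 0.859, 0.0]
contact_force: [-2.3, -0.1, 5.1]
opening: 0.0709
grip_force: 2.6
```

Contact with the key. Now I'll press through the release.

```bash
python3 -m handwheel '[[[0,0,0.4],[0,0,0]],[[0,0,0.7],[0,0,0]],[[0,0,0.7],[0,0,0]],[[0,0,0.7],[0,0,0]]]'
python3 - <<'E'
from h import *
for c in('wrist','side'):
  cal,im=snap(c,c+'5.png')
  for q in('pack_front','key_top'): print(c,q,[(round(d['score'],2),np.round(d['position'],1).tolist(),onz(cal,d['position'],P[q][2]).round(4).tolist()) for d in ctrl.landmark_of(c,q)[:2]])
a=cv2.imread('pics/wrist5.png')[180:330,160:400];b=cv2.imread('pics/side5.png')[150:275,220:420]
cv2.imwrite('pics/both5.png',np.hstack([cv2.resize(i,(400,250),interpolation=3) for i in(a,b)]))
E
```

```text
t: 7.85
tool_pos: [0.5756, 0.0058, -0.003]
tool_rot: [-3.022, -0.859, 0.0]
contact_force: [-6.6, 2.0, 12.3]
opening: 0.0711
grip_force: 8.0
wrist pack_front [(0.93, [205.1, 272.5], [0.5563, 0.0361, 0.033])]
wrist key_top [(0.97, [363.2, 270.5], [0.5987, -0.0233, 0.04])]
side pack_front [(0.68, [271.5, 211.6], [0.5557, 0.0354, 0.033]), (0.61, [229.8, 191.4], [0.5041, 0.1063, 0.033])]
side key_top [(0.43, [311.7, 234.1], [0.5967, -0.0399, 0.04]), (0.41, [289.8, 226.1], [0.5705, -0.0122, 0.04])]
```

View pics/both5.png

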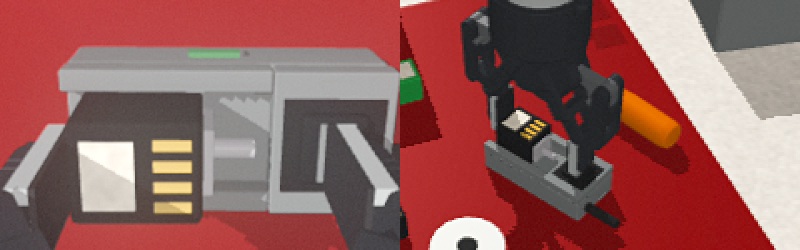

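The pack has popped about 17 mm and sits against the front finger at about (75,150). The rear finger is holding the key down at about (345,150). I'll press a touch more for margin and check that it is stable.

```bash
python3 -m handwheel '[[[0,0,0.15],[0,0,0]],[[0,0,0.15],[0,0,0]],[[0,0,0.15],[0,0,0]],[[0,0,0.15],[0,0,0]],[[0,0,0.15],[0,0,0]]]'
python3 - <<'E'
from h import *
for c in('wrist','side'):
  cal,im=snap(c)
  for q in('pack_front','spool','spare'): print(c,q,[(round(d['score'],2),onz(cal,d['position'],P.get(q,(0,0,0))[2]).round(4).tolist()) for d in ctrl.landmark_of(c,q)[:1]])
E
```

```text
t: 8.78
tool_pos: [0.5757, 0.0058, -0.0031]
tool_rot: [3.022, 0.858, -0.001]
contact_force: [-10.2, 2.5, 19.9]
opening: 0.0708
grip_force: 11.6
wrist pack_front [(0.94, [0.5577, 0.036, 0.033])]
wrist spool [(0.6, [0.5755, 0.0065, 0.0])]
wrist spare [(0.64, [0.5867, -0.0453, 0.0])]
side pack_front [(0.62, [0.5553, 0.0306, 0.033])]
side spool [(0.6, [0.4891, -0.0687, 0.0])]
side spare [(0.96, [0.4398, -0.0142, 0.0])]
```

```bash
python3 -c "
from station import ctrl
print(ctrl.finish_job())"
```

```text
the job is handed in; nothing more can be done
None
```

I've handed the job in at about 9 s: the rear finger holds the eject key down against its stop, and the pack, popped out about 17 mm, is held still on the dock by the front finger, with the bystanders left alone.

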